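# Unclip a filter cover and stand it on its deflector for cleaning

### The job

Open the small dust-filter housing for cleaning: pinch its two orange snap tabs together to release the white cover and lift it off. Clear the sanding block off the black mat and lay it flat on the bare bench top; set the cover down level on the mat, near the middle, and then tip it over its corner so that it ends on the mat standing on the back of its upright deflector, its open underside facing sideways. Let go of everything, and leave the plaster casts, cup, jar, tin and tape roll where they are.

Things in the scene. Friction and masses are not known exactly. Their poses are not given: they have to be found in the camera images.
- housing: grey open-topped filter housing, fixed, 104 x 114 mm, 72 mm high; a black hose spigot sticks out 18 mm low on its +x side. Origin: centre of its underside, z up. At the start the cover sits on it with the same axes, its origin 52 mm above the housing's; it leaves straight up; its skirt overlaps the rim by 20 mm with 3 mm play all round.
- cover: white clip-on cover with a metal deflector, L-shaped from the side, 0.26 kg. Origin: centre of its underside, z up as built. Plate 116 (x) x 126 (y) mm, top face at z = 26 mm, with a 3 mm thick skirt below its edge down to z = 0, open underneath. At its +x end the upright deflector, 5 mm thick (x = 53 to 58), 126 mm wide, rises to z = 116 mm. Two orange tabs stand on the plate.
- cover_tabs (a point): point midway between the two tabs' finger pads at mid height (cover x = -8, y = 0, z = 46 mm; 20 mm above the plate). The pads stand 39 mm above the plate, facing along the cover's y: outer faces 60 mm apart at rest, 42 mm when fully squeezed; held so, the cover can be carried by them.
- tab_left (a joint): inward travel of the tab at cover +y: 0 (sprung out, hook locked under the housing's catch) to 0.009 m (at its stop); the hook is clear beyond about 0.006 m. Spring 2.5 N at rest, 7 N at the stop; springs out when let go. Pad 26 mm wide (cover x), 38 mm tall, 8 mm thick. Both tabs must be in for the cover to come off.
- tab_right (a joint): the same for the tab at cover -y
- deflector_top (a point): middle of the deflector's top edge (cover x = 55.5, y = 0, z = 116 mm). Set down, the cover stands firmly on its skirt; pushed in cover +x high on the deflector's inner face it tips about its lower +x edge, passes its balance point at roughly 35 to 40 degrees and falls onto the deflector's back.
- deflector_back (a point): centre of the flat back (116 x 126 mm, deflector and skirt together) that the cover shall finally stand on, cover x axis down (cover x = 58, y = 0, z = 58 mm)
- mat: black rubber mat fixed on the bench, 260 (x) x 210 (y) mm, 4 mm thick; origin centre of its underside. A fixed fume-extraction arm hangs over the left of the bench, above z = 0.65 m (y > 0.27 m) and 0.77 m (y > 0.13 m): keep elbow and wrist below or beside it.
- sanding_block: brown cork sanding block, lying on the mat at the start, 60 (x) x 100 (y) mm, 34 mm high, 0.08 kg; origin centre of its underside. Apart from the things listed here the bench top is bare from x = 0.36 to 0.72 and y = -0.37 to 0.37 m; a vice, 140 mm high, stands beyond on the right.
- cup: white plastic cup standing between housing and mat, 73 mm across, 84 mm tall; origin centre of its underside. Leave alone.
- tall_stump_cast: cream plaster cylinder standing at the back, 70 mm across, 155 mm tall; origin centre of its underside. Leave alone.
- short_stump_cast: cream plaster cylinder, 67 mm across, 120 mm tall, between housing and mat; origin centre of its underside. Leave alone.
- jar: white jar with a blue lid, 65 mm across, 88 mm tall; origin centre of its underside. Leave alone.
- tin: grey metal tin, 104 mm across, 66 mm tall; origin centre of its underside. Leave alone.
- tape_roll: roll of masking tape lying near the front edge, 98 mm across, 25 mm high; origin centre of its underside. Leave alone.

How it is judged:
On the way, in this order (a step that is already met when the one before it is completed fails the run):
1. both snap tabs squeezed in (value of joint each of tab_left, tab_right above 0.006 m), for 0.05 s.
2. the cover lifted clear of the housing (z of cover in the frame of housing above 0.09 m), for 0.1 s.
3. the cover set down level on the mat (height (world z) of cover below 0.01 m and angle between cover's own z axis and vertical below 0.1 rad and x of cover in the frame of mat between -0.1 and 0.1 m and y of cover in the frame of mat between -0.085 and 0.085 m), for 0.1 s.
At the end, for the whole second after the job is handed in: The cover rests on the mat on its deflector's back (x axis down within 10 degrees, back within 4 mm of the mat), that back's centre within 95 mm (mat x) and 65 mm (mat y) of the mat's centre; the sanding block lies flat on the bench, its centre 25 mm or more outside the mat's edge; all at rest (angle between cover's own x axis and vertical above 2.97 rad and height (world z) of deflector_back below 0.008 m and x of deflector_back in the frame of mat between -0.095 and 0.095 m and y of deflector_back in the frame of mat between -0.065 and 0.065 m and linear speed of each of cover, sanding_block below 0.02 m/s and angular speed of cover below 0.1 rad/s and (x of sanding_block in the frame of mat above 0.155 m or x of sanding_block in the frame of mat below -0.155 m or y of sanding_block in the frame of mat above 0.13 m or y of sanding_block in the frame of mat below -0.13 m) and height (world z) of sanding_block below 0.006 m and angle between sanding_block's own z axis and vertical below 0.1 rad); the robot touches nothing.
It fails at once if a plaster cast pushed or knocked over (moved more than 25 mm) (distance of any of tall_stump_cast, short_stump_cast from where it was at the start of the episode above 0.025 m).
It fails at once if the cup, jar, tin or tape roll moved more than 25 mm (distance of any of cup, jar, tin, tape_roll from where it was at the start of the episode above 0.025 m).
It also fails if it takes over 67 s, if anything falls off the work surface, if the arm or the gripper's body presses on something with over 40 N, if the wrist force passes 120 N, or if a joint passes its speed limit or range.

### The arm

A 6-joint arm with a two-finger parallel gripper is mounted at the origin on a cart in front of the work surface, level with it; the furniture and walls round the work are solid. World frame = base frame: x ahead of the robot, y to its left, z up, the work surface at z = 0. Lengths are in m, angles in rad, forces in N, time in s.
With the tool pointing down it reaches from about 0.425 to 0.95 m from the base axis. Payload 3.5 kg.
Tool frame: the origin (TCP) lies on the mounting face of the last link; the fingertips stand 173 mm ahead of it and the grasp point (between the pads) lies 155 mm ahead of it; x points along the fingers, y is the direction in which the jaws open and shut, and the axes are right-handed (so a half turn about x gives the same grasp; the last joint's range is limited). The gripper opens to 85 mm and grips with 20 to 120 N. Pads are 22 mm wide; open, the fingers measure 114 mm over their backs; the gripper's body (76 mm by 85 mm) begins 54 mm behind the grasp point. The pads swing forward as they close: fully open they stand 13 mm farther back than shut.
Start: joints at [-1.328, 0.286, 1.577, -0, 1.279, -0.15], TCP at [0.258, -0.624, 0.405] pointing down, gripper open.
Joint ranges: [-2.77, 2.77], [-0.9, 2.22], [0.21, 2.48], [-1.53, 4.67], [0.24, 2.81], [-2.84, 2.84]. Speed limits (rad/s): [2.79, 2.79, 3.14, 3.14, 3.14, 3.14].

### API

Orientations are given as [roll, pitch, yaw] about the fixed x, y, z axes, in that order (R = Rz(yaw) Ry(pitch) Rx(roll)).
In Python, from workcell import ctrl gives the robot as it stands.
- The arm moves only by the tool move_arm, never from a script. Its argument "series" is a list that holds one entry, the list of rows, each a list of 4 numbers: the shift along the tool's x, y, z in mm, then the turn about the tool's x in rad. A call has 1 to 10 rows; each row is the pose to reach, as a shift and turn from the pose commanded when the call began, along the tool's axes at that moment; what a row does not reach only later rows make up. A row lasts 1/12 s, in which the tool goes at most 41.7 mm and 7.16 degrees, less where a joint would pass 70% of its speed; a pose out of reach is approached as far as the arm can. A call with a gripper value outside its range is refused whole. "hand" is the closure, from 0 (fully open) to 1 (shut), set as the call begins (left out, the last holds). The fingers move at their own pace and stop on an object; "grip_force" is the grip in N (left out, the last holds). Time passes only in rows, so rows that repeat a pose let the fingers close. It gives the time, the measured TCP pose, the force and the opening at its end, in the units of the state.
- ctrl.get_state(): the state, without advancing time (a new reading comes with each control period).
- ctrl.read_camera(name): name is "scene" or "top"; returns the picture (420x560x3 uint8, blue, green, red); there is no depth.
- ctrl.camera_model(name): a dict with "fovy" (degrees; the focal length in pixels is half the picture's height over the tangent of half this angle, whatever the lens; pixels are square), "cx", "cy" (the principal point, pixels), "D" ([k1, k2, p1, p2, k3] as OpenCV has them; the pictures are not rectified), "rvec" (rotation vector, rad) and "tvec" (3), from world to camera coordinates, as OpenCV has them. Camera axes: x right, y down, z forward; pixel columns grow to the right and rows downward; lengths in m; the calibration is good to about 2 mm. A picture is of the moment at which its call begins. camera_model takes no time and is no camera call.
- ctrl.sign_off(): hands the job in, once; it reports no verdict.
The state is a dict: "t": time; "joint_positions": joint angles; "joint_velocities": joint speeds; "joint_torque": joint torques, N m; "tcp_pos": TCP position; "tool_rot": TCP orientation; "wrist_force": force on the tool from outside, world axes, zero at the start; "moment": the same for the moment, N m; "gripper_width": finger opening in m.
Only numpy, scipy, OpenCV 4.12 (cv2) and the standard library are available. Lean on these libraries where they do the work, as an engineer would, in place of code of your own. Each camera call takes 0.05 s, during which the arm holds its last target.

## Working session

There is one attempt and no reset: what is moved stays moved. The work goes in short steps, Python scripts to look and compute and a tool call to move; the robot and the scene stay as the last step left them, time stands still between calls to the robot, and variables do not carry over. Pictures are saved under pics/ and viewed, and the job is handed in when it is done.

Besides the shell and the picture viewer there is one more tool, called after "Emit:" by a JSON object that holds its "name" and its "arguments", one argument or row to a line. move_arm: Moves the arm, as the interface text tells. Its arguments: {"type":"object","properties":{"series":{"type":"array","items":{"type":"array","items":{"type":"array","items":{"type":"number"}}}},"hand":{"type":"number"},"grip_force":{"type":"number"}},"required":["series"]}

```bash
ls; mkdir -p pics; python3 - <<'E'
from workcell import ctrl
import cv2
s=ctrl.get_state(); print({k:s[k] for k in s})
for n in("scene","top"):
    cv2.imwrite(f"pics/{n}0.png",ctrl.read_camera(n)); print(n,ctrl.camera_model(n))
E
```

```text
pics
{'t': 0.0, 'joint_positions': array([-1.32800903e+00,  2.87204233e-01,  1.57818552e+00, -4.96252835e-06,
        1.27856911e+00, -1.49987281e-01]), 'joint_velocities': array([-0.00029159, -0.00106266,  0.00012929,  0.00104865,  0.00146916,
        0.00025959]), 'joint_torque': array([ 8.09274607e-04, -4.05979800e+01, -2.92624426e+01, -7.35828166e-05,
        5.90336698e-03,  6.87151967e-06]), 'tcp_pos': array([ 0.2583331 , -0.62334151,  0.40331635]), 'tool_rot': array([-1.71877671,  1.56843011,  1.81559195]), 'wrist_force': array([-0.27049983, -0.55342095, -0.22570872]), 'moment': array([ 0.01039011,  0.01859296, -0.00601216]), 'gripper_width': 0.08561993617745058}
scene {'fovy': 43.85118357324796, 'cx': 282.6366357385545, 'cy': 201.78211742236303, 'D': array([0.05038853, 0.        , 0.        , 0.        , 0.        ]), 'rvec': array([ 0.93048501, -2.0984121 ,  1.42225193]), 'tvec': array([0.36392719, 0.30739095, 0.77099564])}
top {'fovy': 56.33172992044388, 'cx': 281.0926413147083, 'cy': 210.0245481175076, 'D': array([-0.07645215,  0.        ,  0.        ,  0.        ,  0.        ]), 'rvec': array([ 2.20612652, -2.18148201,  0.1039469 ]), 'tvec': array([-0.03662941,  0.57487837,  0.95475831])}
```

View pics/scene0.png

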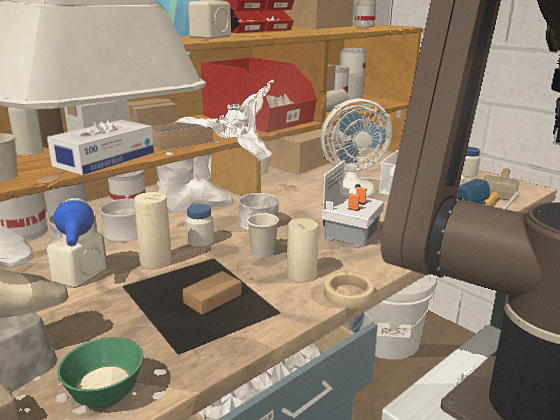

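View pics/top0.png

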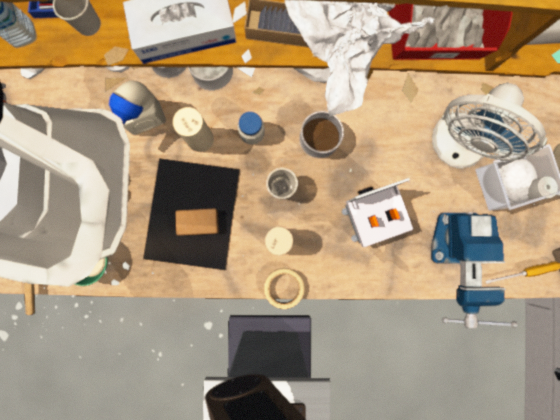

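The top view shows the mat at about (192,214), the block at (197,222), and the housing and cover at (380,218). The jar is at (250,126), tin (322,133), cup (283,184), casts (188,123) and (279,241), tape (284,289). I'll enlarge crops to read the pixels.

```bash
cat > h.py <<'E'
import numpy as np, cv2
from workcell import ctrl
def cam(n):
    m=ctrl.camera_model(n); f=210/np.tan(np.radians(m['fovy'])/2)
    return np.array([[f,0,m['cx']],[0,f,m['cy']],[0,0,1]]),np.array(m['D']),np.array(m['rvec']),np.array(m['tvec'])
def p2w(n,uv,z):
    K,D,r,t=cam(n); R=cv2.Rodrigues(r)[0]
    uv=np.atleast_2d(np.array(uv,float)); q=cv2.undistortPoints(uv[:,None],K,D)[:,0]
    d=np.c_[q,np.ones(len(q))]@R; c=-R.T@t
    return c+d*((np.atleast_1d(z)-c[2])/d[:,2])[:,None]
def w2p(n,P):
    K,D,r,t=cam(n); return cv2.projectPoints(np.atleast_2d(np.array(P,float)),r,t,K,D)[0][:,0]
def crop(n,src,x0,y0,w,h,s,out):
    im=cv2.imread(src) if isinstance(src,str) else src
    c=cv2.resize(im[y0:y0+h,x0:x0+w],None,fx=s,fy=s,interpolation=cv2.INTER_CUBIC)
    for x in range((x0+9)//10*10,x0+w,10): cv2.line(c,((x-x0)*s,0),((x-x0)*s,10 if x%50 else 25),(0,0,255),1); 
    for y in range((y0+9)//10*10,y0+h,10): cv2.line(c,(0,(y-y0)*s),(10 if y%50 else 25,(y-y0)*s),(0,0,255),1)
    cv2.imwrite(out,c)
E
python3 - <<'E'
from h import *
crop('top','pics/top0.png',335,165,90,90,6,'pics/t_h.png')
crop('top','pics/top0.png',140,150,110,130,4,'pics/t_m.png')
crop('scene','pics/scene0.png',300,150,100,110,5,'pics/s_h.png')
E
```

```text
(no output)
```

View pics/t_h.png

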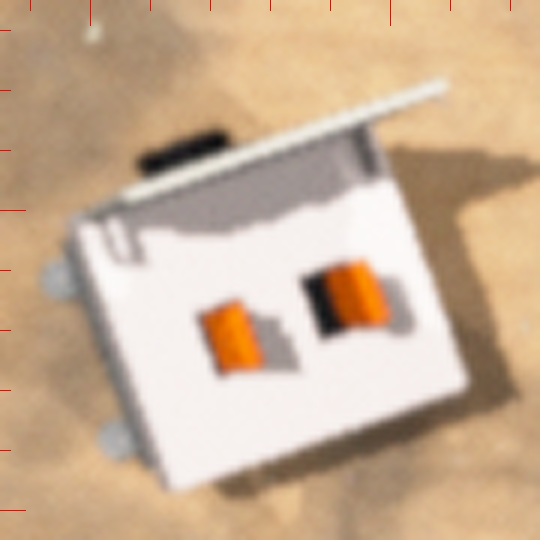

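View pics/t_m.png

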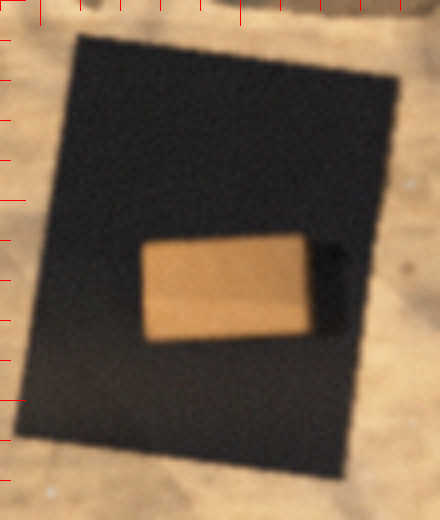

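View pics/s_h.png

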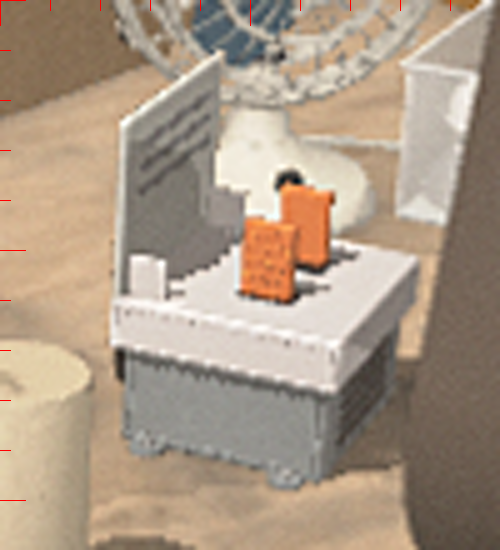

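The mat corners, block top corners, cover front corners, deflector top edge and tab tops are all readable. I'll fit poses to them using the known sizes.

```bash
cat > fit.py <<'E'
from h import *
from scipy.optimize import least_squares
def fit(n,pts,uv,g,z0):
    pts=np.array(pts,float);uv=np.array(uv,float)
    def W(p): c,s=np.cos(p[2]),np.sin(p[2]); return np.c_[p[0]+c*pts[:,0]-s*pts[:,1],p[1]+s*pts[:,0]+c*pts[:,1],z0+pts[:,2]]
    r=least_squares(lambda p:(w2p(n,W(p))-uv).ravel(),g)
    return r.x,np.round(r.fun.reshape(-1,2),1).tolist(), W(r.x)
E
python3 - <<'E'
from fit import *
np.set_printoptions(precision=4,suppress=True)
print('cover',fit('top',[[-.058,.063,.026],[-.058,-.063,.026],[.0555,.063,.116],[.0555,-.063,.116]],[[364,246.5],[412.5,229.5],[356,197.5],[409.5,179.3]],[.5,-.2,.3],.052)[:2])
print('mat',fit('top',[[.13,.105,.004],[.13,-.105,.004],[-.13,-.105,.004],[-.13,.105,.004]],[[160,159],[239.5,169.5],[225.5,269.5],[143.8,258.5]],[.5,.2,0],0)[:2])
print('block',fit('top',[[.03,.05,.034],[.03,-.05,.034],[-.03,-.05,.034],[-.03,.05,.034]],[[175.7,210.5],[216,209],[217.5,232.5],[177,235]],[.5,.2,0],.004)[:2])
for nm,uv,z in [('jar',(250,122),.088),('tin',(322,133),.066),('cup',(282,183),.084),('short',(279,240),.12),('tall',(187.5,122.5),.155),('tape',(284,289),.02),('tabs',((370.+395)/2,(219.5+212)/2),.052+.065)]: print(nm,p2w('top',uv,z)[0])
# scene check on cover
E
```

```text
cover (array([ 0.562 , -0.2639,  0.3397]), [[-0.4, 0.5], [0.4, 0.1], [-0.4, -0.1], [0.3, -0.4]])
mat (array([ 0.5647,  0.1949, -0.1223]), [[-0.7, -1.0], [0.7, -0.7], [0.3, 1.0], [-0.4, 0.6]])
block (array([0.5429, 0.1762, 0.0675]), [[-0.0, 0.1], [0.4, -0.7], [0.0, 0.4], [-0.4, 0.1]])
jar [0.7782 0.0469 0.088 ]
tin [ 0.7605 -0.1265  0.066 ]
cup [ 0.6341 -0.0303  0.084 ]
short [ 0.501  -0.0242  0.12  ]
tall [0.7552 0.1797 0.155 ]
tape [ 0.3803 -0.0394  0.02  ]
tabs [ 0.5579 -0.2583  0.117 ]
```

```bash
cat >> h.py <<'E'
from scipy.spatial.transform import Rotation as Ro
def plan(target,jawyaw=None,mode='grasp',s=None):
    """target: world xyz of the point 155 (grasp) mm ahead of TCP; gives tool-frame shift mm + turn"""
    s=s or ctrl.get_state(); R=Ro.from_euler('xyz',s['tool_rot']).as_matrix(); 
    g=s['tcp_pos']+R[:,0]*.155
    d=R.T@(np.array(target)-g)*1000
    out=[np.round(d,1)]
    yaw=np.arctan2(R[1,1],R[0,1])
    if jawyaw is not None:
        e=[(jawyaw-yaw+k*np.pi+np.pi)%(2*np.pi)-np.pi for k in(0,1)]
        out.append(('turn about tool x (sign: -worldyaw)',np.round(-np.array(e),3)))
    print('grasp',np.round(g,4),'jaw yaw',round(yaw,3),'j',np.round(s['joint_positions'],3),'R',np.round(R,3).tolist()); print(out)
E
python3 - <<'E'
from h import *
plan([.543,.176,.12],.0675)
cv=np.array([.562,-.2639,.052]);c,s=np.cos(.3397),np.sin(.3397)
im=cv2.imread('pics/scene0.png')
for p in [[-.058,.063,.026],[-.058,-.063,.026],[.058,.063,.026],[.0555,.063,.116],[.0555,-.063,.116],[-.008,.03,.065],[-.008,-.03,.065],[-.058,.063,0]]:
    w=cv+[c*p[0]-s*p[1],s*p[0]+c*p[1],p[2]]; q=w2p('scene',w)[0]; print(p,np.round(q,1))
E
```

```text
grasp [ 0.2583 -0.623   0.2485] jaw yaw -1.178 j [-1.328  0.287  1.578 -0.     1.279 -0.15 ] R [[-0.001, 0.383, -0.924], [0.002, -0.924, -0.383], [-1.0, -0.002, -0.0]]
[array([ 130. , -628.9, -568.9]), ('turn about tool x (sign: -worldyaw)', array([-1.245,  1.896]))]
[-0.058, 0.063, 0.026] [368.7 219.7]
[-0.058, -0.063, 0.026] [385.3 201.9]
[0.058, 0.063, 0.026] [322.8 210. ]
[0.0555, 0.063, 0.116] [325.4 175. ]
[0.0555, -0.063, 0.116] [345.2 160.9]
[-0.008, 0.03, 0.065] [354.4 195.6]
[-0.008, -0.03, 0.065] [363. 188.]
[-0.058, 0.063, 0] [367.8 229.8]
```

Emit:
{"name": "move_arm", "arguments": {
  "series": [
    [[0,-30,-27,-0.06],[5,-60,-54,-0.12],[10,-90,-81,-0.2],[10,-120,-108,-0.3],[10,-150,-135,-0.4],[10,-180,-162,-0.5],[10,-210,-189,-0.6],[10,-240,-216,-0.7],[10,-270,-243,-0.8],[10,-300,-270,-0.9]]
  ],
  "hand": 0
}}

```text
t: 0.93
tcp_pos: [0.393, -0.241, 0.3943]
tool_rot: [-2.328, 1.57, 2.11]
wrist_force: [1.3, 0.1, -0.5]
gripper_width: 0.0851
```

```bash
python3 - <<'E'
from h import *
plan([.543,.176,.10],.0675)
E
```

```text
grasp [ 0.3929 -0.241   0.2393] jaw yaw -0.274 j [-0.771 -0.193  2.094  0.     1.242 -0.497] R [[-0.0, 0.963, -0.27], [0.0, -0.27, -0.963], [-1.0, -0.0, -0.0]]
[array([ 139.4,   31.8, -442. ]), ('turn about tool x (sign: -worldyaw)', array([-0.341,  2.8  ]))]
```

Emit:
{"name": "move_arm", "arguments": {
  "series": [
    [[0,0,-35,-0.05],[0,0,-75,-0.1],[0,2,-115,-0.15],[0,6,-155,-0.2],[0,10,-195,-0.25],[0,14,-235,-0.3],[10,18,-275,-0.341],[25,22,-313,-0.341],[45,26,-348,-0.341],[60,29,-384,-0.341]]
  ]
}}

```text
t: 1.77
tcp_pos: [0.5262, 0.1202, 0.3332]
tool_rot: [-1.439, 1.57, -2.946]
wrist_force: [0.6, -0.1, -0.7]
gripper_width: 0.0856
```

Emit:
{"name": "move_arm", "arguments": {
  "series": [
    [[5,1,-36,0],[20,2,-55,0],[40,2,-58,0],[60,2,-58,0],[70,2,-58,0],[70,2,-58,0]]
  ]
}}

```text
t: 2.27
tcp_pos: [0.5232, 0.1761, 0.2613]
tool_rot: [-1.487, 1.564, -2.995]
wrist_force: [-0.7, 0.7, 0.2]
gripper_width: 0.0854
```

```bash
python3 - <<'E'
from h import *
plan([.543,.176,.03],.0675)
cv2.imwrite('pics/t1.png',ctrl.read_camera('top'))
E
```

```text
grasp [0.5222 0.176  0.1063] jaw yaw 0.063 j [ 0.141  0.184  1.983 -0.     0.981  0.078] R [[-0.007, 0.998, 0.063], [-0.001, 0.063, -0.998], [-1.0, -0.007, 0.001]]
[array([76.2, 21.3,  1.2]), ('turn about tool x (sign: -worldyaw)', array([-0.004,  3.137]))]
```

Emit:
{"name": "move_arm", "arguments": {
  "series": [
    [[0,12,1,0],[15,21,1,0],[40,21,1,0],[60,21,1,0],[76,21,1,0],[77,21,1,0],[77,21,1,0]]
  ]
}}

```text
t: 2.9
tcp_pos: [0.5459, 0.1761, 0.1881]
tool_rot: [-1.545, 1.571, -3.054]
wrist_force: [0.1, 0.2, 0.4]
gripper_width: 0.0854
```

```bash
python3 - <<'E'
from h import *
plan([.543,.176,.03],.0675)
im=ctrl.read_camera('scene'); crop('s',im,130,180,180,170,4,'pics/s2.png')
im=ctrl.read_camera('top'); crop('s',im,120,140,150,140,5,'pics/t2.png')
E
```

```text
grasp [0.5459 0.1761 0.0331] jaw yaw 0.062 j [0.135 0.342 1.95  0.    0.849 0.073] R [[-0.0, 0.998, 0.062], [-0.0, 0.062, -0.998], [-1.0, -0.0, 0.0]]
[array([ 3.1, -2.9, -0. ]), ('turn about tool x (sign: -worldyaw)', array([-0.005,  3.136]))]
```

View pics/s2.png

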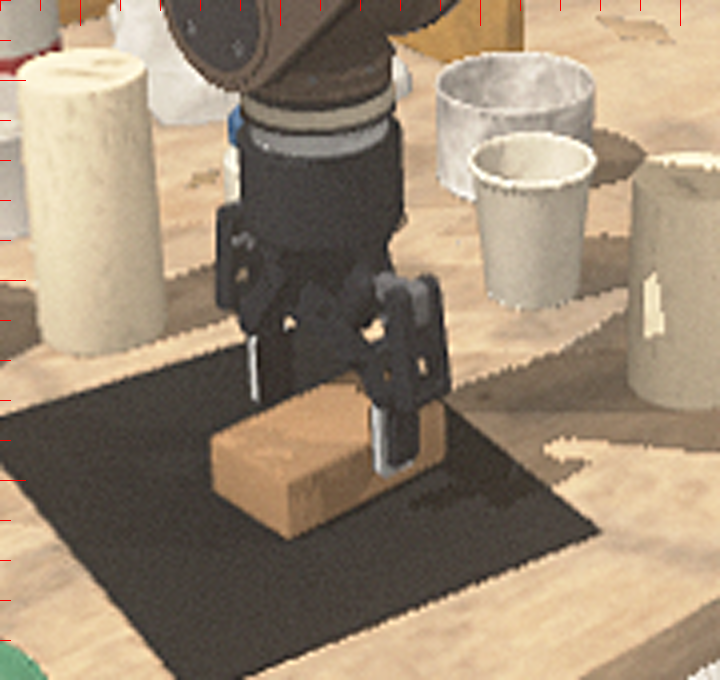

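View pics/t2.png

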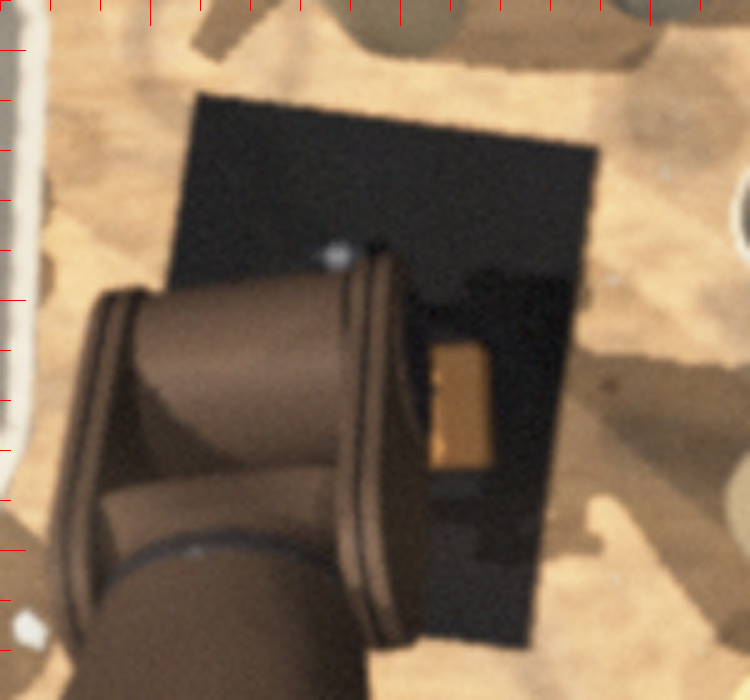

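Emit:
{"name": "move_arm", "arguments": {
  "series": [
    [[3,-3,0,0],[3,-3,0,0],[3,-3,0,0],[3,-3,0,0],[3,-3,0,0],[3,-3,0,0]]
  ],
  "hand": 1,
  "grip_force": 40
}}

```text
t: 3.5
tcp_pos: [0.5431, 0.1765, 0.1859]
tool_rot: [1.62, 1.569, 0.113]
wrist_force: [-1.6, -1.1, 5.5]
gripper_width: 0.0591
```

Emit:
{"name": "move_arm", "arguments": {
  "series": [
    [[-15,0,0,0],[-35,-10,-3,0],[-45,-35,-12,0],[-45,-70,-22,0],[-45,-105,-34,0],[-45,-135,-44,0],[-40,-146,-48,0],[-25,-146,-48,0],[-12,-146,-48,0],[-6,-146,-48,0]]
  ]
}}

```text
t: 4.33
tcp_pos: [0.3931, 0.215, 0.1891]
tool_rot: [-1.314, 1.569, -2.821]
wrist_force: [0.1, -1.2, -0.6]
gripper_width: 0.0596
```

```bash
python3 - <<'E'
from h import *
plan([.396,.2156,.029])
print(ctrl.get_state()['gripper_width'])
im=ctrl.read_camera('scene'); crop('s',im,100,180,180,170,4,'pics/s3.png')
E
```

```text
grasp [0.3928 0.2149 0.0341] jaw yaw 0.064 j [ 0.273  0.097  2.251 -0.     0.796  0.21 ] R [[-0.002, 0.998, 0.064], [-0.001, 0.064, -0.998], [-1.0, -0.002, 0.001]]
[array([ 5.1,  3.3, -0.5])]
0.059595768647782967
```

View pics/s3.png

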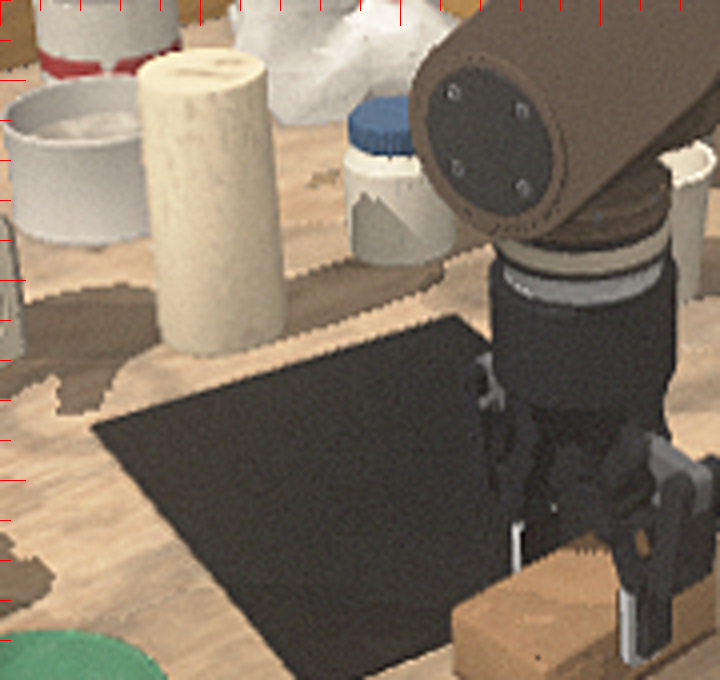

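Emit:
{"name": "move_arm", "arguments": {
  "series": [
    [[4,2,0,0],[7,2,0,0],[7,2,0,0]]
  ]
}}

```text
t: 4.63
tcp_pos: [0.3964, 0.2151, 0.1836]
tool_rot: [-0.704, 1.571, -2.213]
wrist_force: [0.4, 0.6, -0.7]
gripper_width: 0.0591
```

Emit:
{"name": "move_arm", "arguments": {
  "series": [
    [[0,0,0,0],[0,0,0,0],[0,0,0,0],[0,0,0,0],[0,0,0,0]]
  ],
  "hand": 0
}}

```text
t: 5.05
tcp_pos: [0.3961, 0.2153, 0.1841]
tool_rot: [1.75, 1.57, 0.243]
wrist_force: [0.2, -0.1, 0.2]
gripper_width: 0.0852
```

Emit:
{"name": "move_arm", "arguments": {
  "series": [
    [[-40,0,0,0],[-80,0,0,0],[-120,0,5,0.05],[-150,5,30,0.15],[-175,15,65,0.27],[-180,25,100,0.39],[-180,35,135,0.5],[-180,45,172,0.62],[-180,55,210,0.74],[-180,65,248,0.86]]
  ]
}}

```text
t: 5.88
tcp_pos: [0.4764, -0.03, 0.3642]
tool_rot: [2.209, 1.57, -0.165]
wrist_force: [1.5, -0.3, 0.0]
gripper_width: 0.0854
```

```bash
python3 - <<'E'
from h import *
plan([.5545,-.2666,.20],.3397+np.pi/2)
E
```

```text
grasp [ 0.4766 -0.03    0.2092] jaw yaw -0.803 j [-0.276 -0.122  2.089  0.     1.173  0.527] R [[0.001, 0.695, -0.719], [-0.0, -0.719, -0.695], [-1.0, 0.001, -0.001]]
[array([  9.3, 224.3, 108.3]), ('turn about tool x (sign: -worldyaw)', array([-2.713,  0.428]))]
```

Emit:
{"name": "move_arm", "arguments": {
  "series": [
    [[0,32,16,0.06],[0,66,32,0.12],[0,100,48,0.2],[0,132,64,0.28],[0,164,80,0.36],[0,196,95,0.428],[0,218,105,0.428],[0,224,108,0.428],[0,224,108,0.428],[0,224,108,0.428]]
  ]
}}

```text
t: 6.72
tcp_pos: [0.5554, -0.2634, 0.3633]
tool_rot: [-1.233, 1.569, 2.255]
wrist_force: [0.5, -0.0, 0.2]
gripper_width: 0.0851
```

```bash
python3 - <<'E'
from h import *
plan([.5545,-.2666,.105],.3397+np.pi/2)
im=ctrl.read_camera('scene'); crop('s',im,290,90,130,150,4,'pics/s4.png')
im=ctrl.read_camera('top'); crop('s',im,320,150,120,130,4,'pics/t4.png')
E
```

```text
grasp [ 0.5553 -0.2632  0.2083] jaw yaw -1.225 j [-0.608  0.192  1.768  0.     1.184  0.617] R [[-0.001, 0.339, -0.941], [0.001, -0.941, -0.339], [-1.0, -0.002, 0.001]]
[array([103.3,   3.1,   1.8]), ('turn about tool x (sign: -worldyaw)', array([-3.136,  0.006]))]
```

View pics/s4.png

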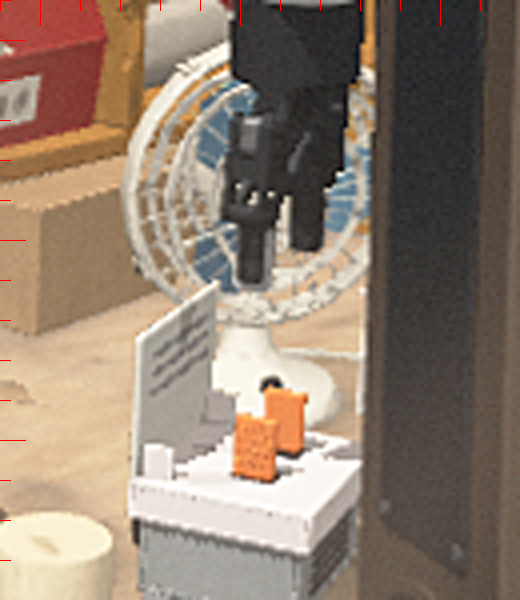

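View pics/t4.png

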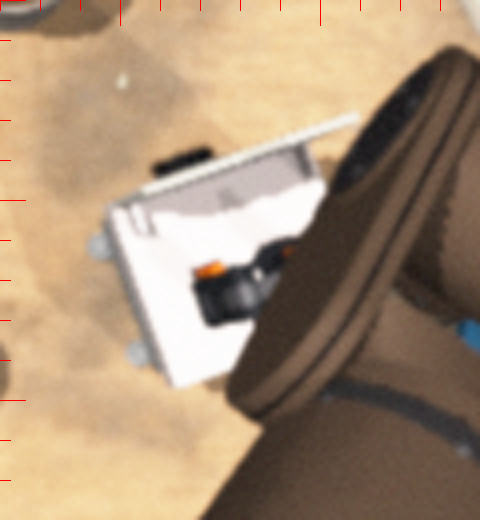

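Emit:
{"name": "move_arm", "arguments": {
  "series": [
    [[10,3,2,0.005],[30,3,2,0.005],[50,3,2,0.005],[70,3,2,0.005],[85,3,2,0.005],[85,3,2,0.005],[85,3,2,0.005]]
  ]
}}

```text
t: 7.4
tcp_pos: [0.5544, -0.2664, 0.2774]
tool_rot: [-0.953, 1.568, 2.53]
wrist_force: [0.8, -0.8, 0.3]
gripper_width: 0.0851
```

```bash
python3 - <<'E'
from h import *
plan([.5545,-.2666,.105],.3397+np.pi/2)
im=ctrl.read_camera('scene'); crop('s',im,300,120,100,110,5,'pics/s5.png')
im=ctrl.read_camera('top'); crop('s',im,330,165,80,90,6,'pics/t5.png')
E
```

```text
grasp [ 0.554  -0.2662  0.1224] jaw yaw -1.229 j [-0.613  0.289  1.821 -0.     1.035  0.616] R [[-0.002, 0.335, -0.942], [0.002, -0.942, -0.335], [-1.0, -0.002, 0.002]]
[array([17.4,  0.6, -0.4]), ('turn about tool x (sign: -worldyaw)', array([-3.14e+00,  2.00e-03]))]
```

View pics/s5.png

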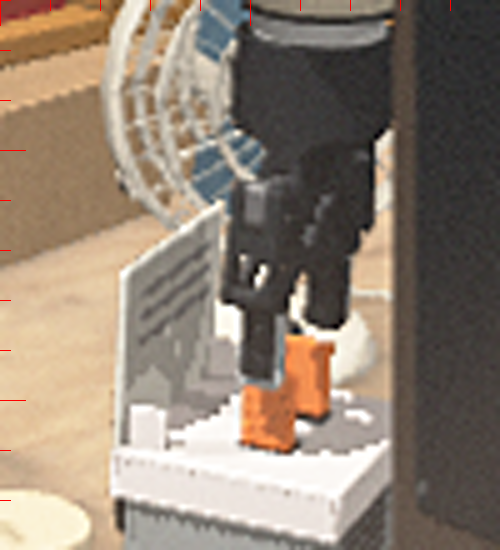

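View pics/t5.png

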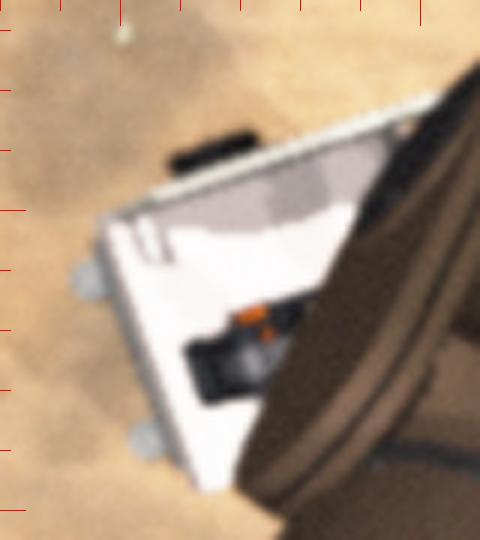

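```bash
python3 - <<'E'
from h import *
cv=np.array([.562,-.2639,.052]);c,s=np.cos(.3397),np.sin(.3397)
def W(p): return cv+[c*p[0]-s*p[1],s*p[0]+c*p[1],p[2]]
for z in (.104,.110,.116,.122):
  for dx in(-.011,.011): 
   for dy in (.0425,.053): print(z,dx,dy,[np.round(w2p(n,W([-.008+dx,dy,z-.052]))[0],1).tolist() for n in('scene','top')])
for y in(.03,.022):
  for dx in(-.013,.013): print('tab',y,dx,[np.round(w2p(n,W([-.008+dx,y,.065]))[0],1).tolist() for n in('scene','top')])
E
```

```text
0.104 -0.011 0.0425 [[356.6, 203.3], [368.9, 228.2]]
0.104 -0.011 0.053 [[355.0, 204.7], [364.7, 229.6]]
0.104 0.011 0.0425 [[347.9, 201.5], [365.7, 219.1]]
0.104 0.011 0.053 [[346.3, 203.0], [361.5, 220.6]]
0.11 -0.011 0.0425 [[356.8, 200.9], [369.6, 228.1]]
0.11 -0.011 0.053 [[355.2, 202.4], [365.3, 229.6]]
0.11 0.011 0.0425 [[348.0, 199.2], [366.3, 218.9]]
0.11 0.011 0.053 [[346.4, 200.6], [362.1, 220.4]]
0.116 -0.011 0.0425 [[356.9, 198.5], [370.2, 228.0]]
0.116 -0.011 0.053 [[355.4, 200.0], [365.9, 229.5]]
0.116 0.011 0.0425 [[348.2, 196.8], [367.0, 218.8]]
0.116 0.011 0.053 [[346.6, 198.3], [362.7, 220.3]]
0.122 -0.011 0.0425 [[357.1, 196.2], [370.9, 227.9]]
0.122 -0.011 0.053 [[355.5, 197.6], [366.5, 229.5]]
0.122 0.011 0.0425 [[348.3, 194.5], [367.6, 218.7]]
0.122 0.011 0.053 [[346.7, 195.9], [363.3, 220.2]]
tab 0.03 -0.013 [[359.6, 196.6], [375.8, 227.0]]
tab 0.03 0.013 [[349.3, 194.6], [371.9, 216.2]]
tab 0.022 -0.013 [[360.8, 195.6], [379.0, 225.9]]
tab 0.022 0.013 [[350.5, 193.6], [375.2, 215.0]]
```

Emit:
{"name": "move_arm", "arguments": {
  "series": [
    [[12,1,0,0],[22,1,0,0],[25,1,0,0],[25,1,0,0]]
  ]
}}

```text
t: 7.83
tcp_pos: [0.5546, -0.268, 0.2519]
tool_rot: [-0.953, 1.568, 2.529]
wrist_force: [-0.2, -0.7, 0.9]
gripper_width: 0.0852
```

Emit:
{"name": "move_arm", "arguments": {
  "series": [
    [[0,0,0,0],[0,0,0,0],[0,0,0,0],[0,0,0,0],[0,0,0,0],[0,0,0,0],[0,0,0,0],[0,0,0,0]]
  ],
  "hand": 1,
  "grip_force": 45
}}

```text
t: 8.5
tcp_pos: [0.5558, -0.2686, 0.256]
tool_rot: [2.348, 1.569, -0.453]
wrist_force: [-0.9, 0.8, 6.7]
gripper_width: 0.04
```

```bash
python3 - <<'E'
from h import *
plan([.5545,-.2666,.105],.3397+np.pi/2)
im=ctrl.read_camera('scene'); crop('s',im,300,120,100,110,5,'pics/s6.png')
E
```

```text
grasp [ 0.556  -0.2688  0.101 ] jaw yaw -1.23 j [-0.614  0.321  1.825  0.     0.993  0.615] R [[0.002, 0.334, -0.942], [-0.001, -0.942, -0.334], [-1.0, 0.001, -0.001]]
[array([-4. , -2.5,  0.7]), ('turn about tool x (sign: -worldyaw)', array([-3.14e+00,  1.00e-03]))]
```

View pics/s6.png

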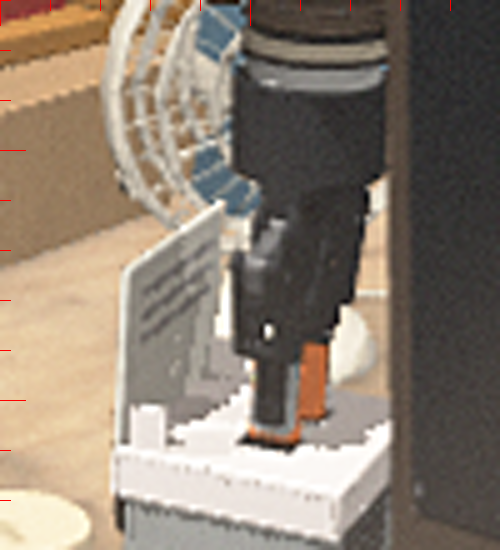

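Emit:
{"name": "move_arm", "arguments": {
  "series": [
    [[-5,0,0,0],[-12,0,0,0],[-20,0,0,0],[-30,0,0,0],[-40,0,0,0],[-50,0,0,0],[-60,0,0,0],[-72,0,0,0],[-85,0,0,0],[-100,0,0,0]]
  ]
}}

```text
t: 9.38
tcp_pos: [0.555, -0.2682, 0.3547]
tool_rot: [-0.923, 1.57, 2.56]
wrist_force: [0.4, -0.7, -2.9]
gripper_width: 0.0401
```

```bash
python3 - <<'E'
from h import *
plan([.5545,-.2666,.105],.3397+np.pi/2)
im=ctrl.read_camera('scene'); crop('s',im,290,80,110,160,4,'pics/s7.png')
E
```

```text
grasp [ 0.5549 -0.2682  0.1997] jaw yaw -1.23 j [-0.615  0.204  1.77  -0.     1.168  0.615] R [[-0.001, 0.334, -0.942], [0.0, -0.942, -0.334], [-1.0, -0.001, 0.0]]
[array([94.7, -1.6, -0.2]), ('turn about tool x (sign: -worldyaw)', array([-3.14e+00,  1.00e-03]))]
```

View pics/s7.png

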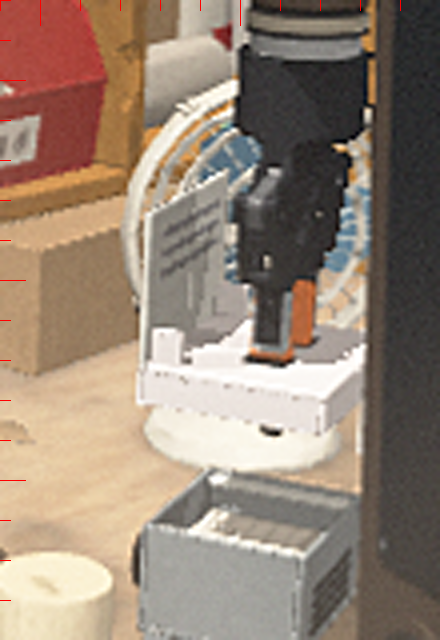

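Emit:
{"name": "move_arm", "arguments": {
  "series": [
    [[-8,-6,-1,0],[-15,-22,-5,0.01],[-20,-48,-11,0.04],[-20,-80,-18,0.08],[-20,-114,-26,0.13],[-20,-148,-34,0.18],[-20,-182,-42,0.23],[-20,-216,-50,0.28],[-20,-250,-58,0.32],[-20,-284,-66,0.36]]
  ]
}}

```text
t: 10.27
tcp_pos: [0.5214, 0.0233, 0.3736]
tool_rot: [-0.502, 1.57, 2.619]
wrist_force: [0.5, 0.6, -3.5]
gripper_width: 0.0403
```

Emit:
{"name": "move_arm", "arguments": {
  "series": [
    [[0,-34,6,0.04],[0,-68,12,0.08],[0,-100,18,0.1],[0,-128,23,0.1],[0,-148,27,0.1],[0,-158,29,0.1],[0,-162,30,0.1],[0,-162,30,0.1]]
  ]
}}

```text
t: 10.93
tcp_pos: [0.4952, 0.1843, 0.3736]
tool_rot: [0.582, 1.57, -2.677]
wrist_force: [1.2, -1.3, -2.2]
gripper_width: 0.0397
```

```bash
python3 - <<'E'
from h import *
plan([.5022,.2026,.053],-.122-np.pi/2)
im=ctrl.read_camera('scene'); crop('s',im,90,80,200,150,4,'pics/s8.png')
im=ctrl.read_camera('top'); crop('s',im,120,140,140,140,5,'pics/t8.png')
print(ctrl.get_state()['wrist_force'],ctrl.get_state()['gripper_width'])
E
```

```text
grasp [0.4951 0.1843 0.2186] jaw yaw -1.689 j [ 0.164 -0.01   1.965 -0.     1.187  1.853] R [[-0.001, -0.118, -0.993], [-0.0, -0.993, 0.118], [-1.0, 0.0, 0.001]]
[array([165.6, -19.1,  -5. ]), ('turn about tool x (sign: -worldyaw)', array([ 0.004, -3.138]))]
[ 0.33061518 -0.70088631 -3.01665059] 0.040418936968972224
```

View pics/s8.png

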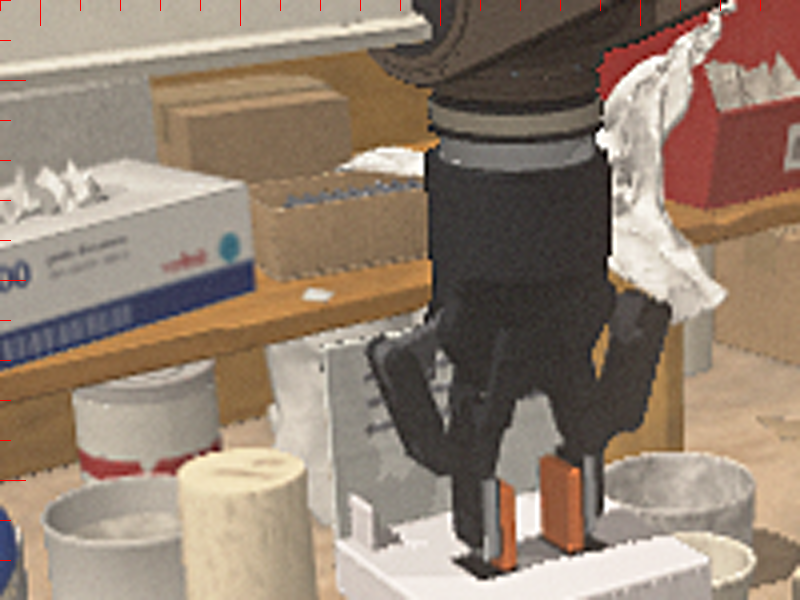

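View pics/t8.png

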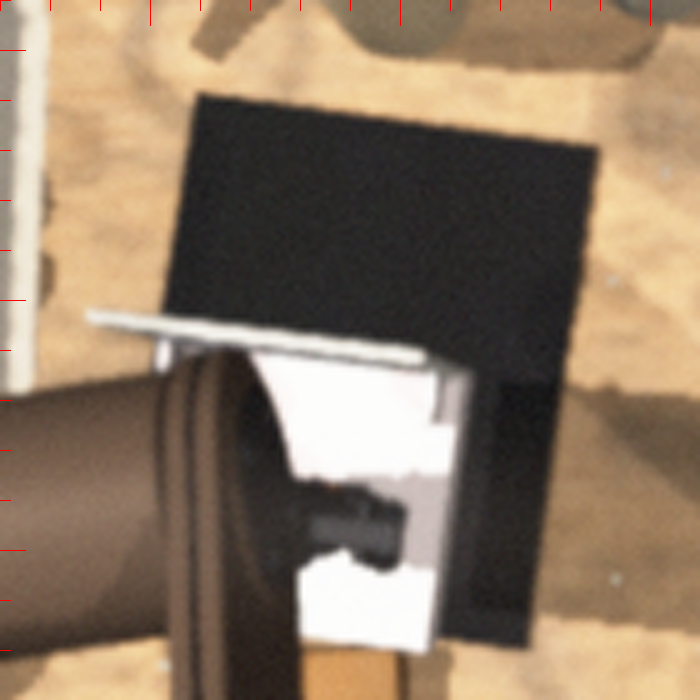

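Emit:
{"name": "move_arm", "arguments": {
  "series": [
    [[5,-6,-2,0],[20,-14,-4,0],[45,-19,-5,0],[70,-19,-5,0],[95,-19,-5,0],[118,-19,-5,0],[136,-19,-5,0],[148,-19,-5,0],[155,-19,-5,0],[158,-19,-5,0]]
  ]
}}

```text
t: 11.87
tcp_pos: [0.5029, 0.2017, 0.2146]
tool_rot: [0.314, 1.569, -2.948]
wrist_force: [0.2, 0.6, -2.5]
gripper_width: 0.04
```

Emit:
{"name": "move_arm", "arguments": {
  "series": [
    [[1,0,0,0],[3,0,0,0],[4,0,0,0],[4,0,0,0]]
  ]
}}

```text
t: 12.2
tcp_pos: [0.5031, 0.2023, 0.2126]
tool_rot: [-2.831, 1.569, 0.191]
wrist_force: [-0.5, -0.2, -2.9]
gripper_width: 0.0398
```

```bash
python3 - <<'E'
from h import *
plan([.5022,.2026,.053],-.122-np.pi/2)
im=ctrl.read_camera('scene'); crop('s',im,110,180,170,140,4,'pics/s9.png')
im=ctrl.read_camera('top'); crop('s',im,120,140,140,140,5,'pics/t9.png')
E
```

```text
grasp [0.5034 0.2023 0.0576] jaw yaw -1.69 j [ 0.195  0.241  2.024 -0.     0.875  1.885] R [[0.002, -0.119, -0.993], [0.0, -0.993, 0.119], [-1.0, -0.001, -0.002]]
[array([ 4.6, -0.1,  1.2]), ('turn about tool x (sign: -worldyaw)', array([ 3.000e-03, -3.139e+00]))]
```

View pics/s9.png

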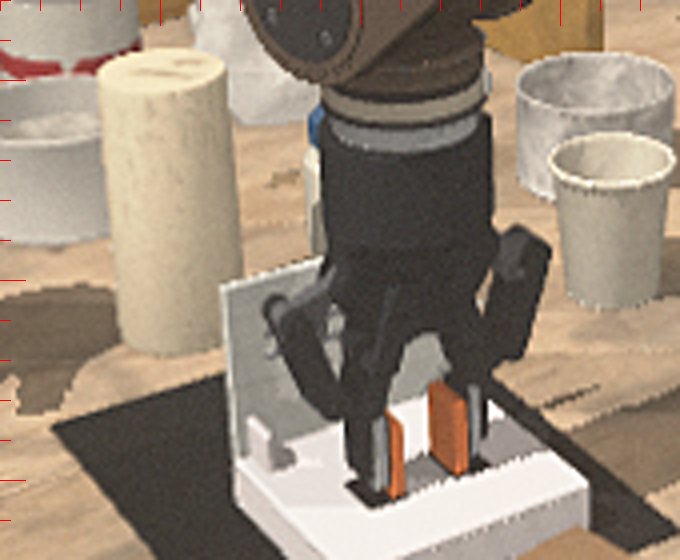

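View pics/t9.png

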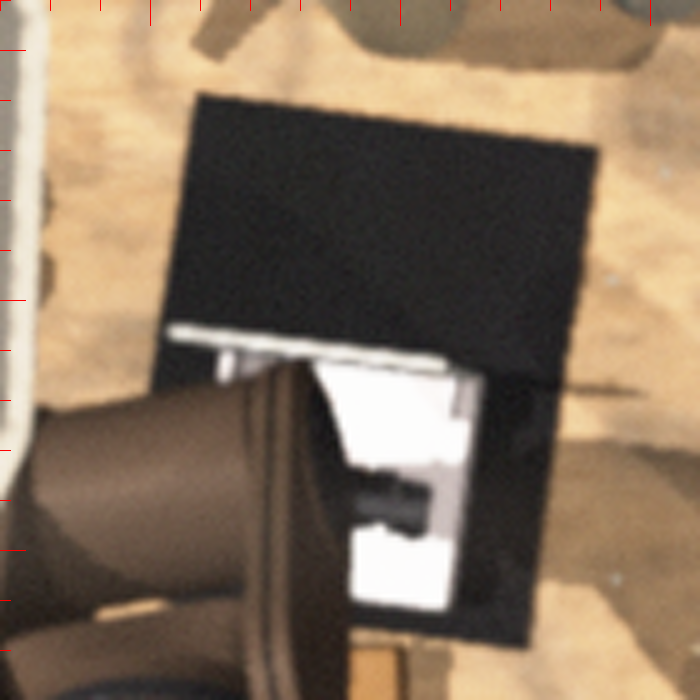

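Aligned with the mat and nearly down, and the wrist still carries the full weight. I'll lower until it takes load.

Emit:
{"name": "move_arm", "arguments": {
  "series": [
    [[1,0,0,0],[2,0,0,0],[3,0,0,0],[4,0,0,0],[4,0,0,0]]
  ]
}}

```text
t: 12.72
tcp_pos: [0.5029, 0.2023, 0.208]
tool_rot: [-2.805, 1.571, 0.217]
wrist_force: [-0.9, 0.3, -1.4]
gripper_width: 0.0398
```

```bash
python3 - <<'E'
from h import *
plan([.5022,.2026,.053])
print(ctrl.get_state()['wrist_force'])
E
```

```text
grasp [0.503  0.2023 0.053 ] jaw yaw -1.69 j [0.195 0.249 2.025 0.    0.868 1.885] R [[0.0, -0.119, -0.993], [0.0, -0.993, 0.119], [-1.0, -0.0, -0.0]]
[array([ 0. , -0.2,  0.8])]
[-0.85897835  0.27267515 -1.44678634]
```

Emit:
{"name": "move_arm", "arguments": {
  "series": [
    [[1,0,0,0],[2,0,0,0],[2,0,0,0],[2,0,0,0]]
  ]
}}

```text
t: 13.05
tcp_pos: [0.5032, 0.2024, 0.208]
tool_rot: [0.487, 1.57, -2.773]
wrist_force: [-6.0, -1.7, 11.6]
gripper_width: 0.0401
```

Emit:
{"name": "move_arm", "arguments": {
  "series": [
    [[-1,0,0,0],[-1,0,0,0],[-1,0,0,0],[-1,0,0,0]]
  ]
}}

```text
t: 13.38
tcp_pos: [0.5032, 0.2024, 0.208]
tool_rot: [-2.814, 1.57, 0.208]
wrist_force: [-3.9, -0.4, 6.7]
gripper_width: 0.04
```

Emit:
{"name": "move_arm", "arguments": {
  "series": [
    [[0,0,0,0],[0,0,0,0],[0,0,0,0],[0,0,0,0],[0,0,0,0],[0,0,0,0]]
  ],
  "hand": 0
}}

```text
t: 13.88
tcp_pos: [0.5029, 0.2022, 0.2068]
tool_rot: [-2.763, 1.57, 0.26]
wrist_force: [-0.3, 0.2, -0.2]
gripper_width: 0.0854
```

```bash
python3 - <<'E'
from h import *
plan([.5022,.2026,.053])
print(ctrl.get_state()['wrist_force'])
im=ctrl.read_camera('scene'); crop('s',im,110,180,170,140,4,'pics/s10.png')
E
```

```text
grasp [0.503  0.2022 0.0518] jaw yaw -1.69 j [0.195 0.251 2.025 0.    0.865 1.885] R [[0.0, -0.119, -0.993], [0.0, -0.993, 0.119], [-1.0, -0.0, -0.0]]
[array([-1.2, -0.3,  0.8])]
[-0.25978187  0.15387946 -0.22781051]
```

View pics/s10.png

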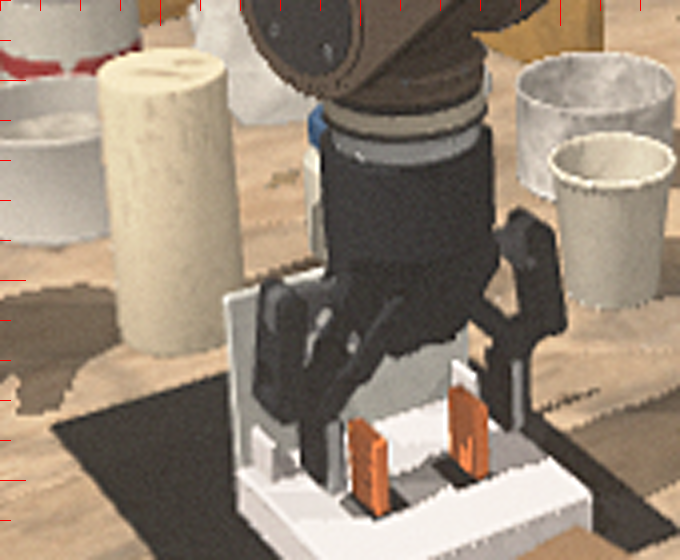

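Emit:
{"name": "move_arm", "arguments": {
  "series": [
    [[-15,0,0,0],[-35,0,0,0],[-60,0,0,0],[-75,0,0,0],[-75,0,0,0]]
  ]
}}

```text
t: 14.35
tcp_pos: [0.5042, 0.2025, 0.286]
tool_rot: [-2.828, 1.562, 0.194]
wrist_force: [1.4, 0.2, 0.2]
gripper_width: 0.0853
```

Emit:
{"name": "move_arm", "arguments": {
  "series": [
    [[0,0,0,0],[0,0,-5,0],[0,0,-10,0],[0,0,-15,0],[0,0,-20,0],[0,0,-25,0],[0,0,-30,0],[0,0,-30,0]]
  ],
  "hand": 1
}}

```text
t: 15.02
tcp_pos: [0.5336, 0.1984, 0.2817]
tool_rot: [-3.004, 1.57, 0.018]
wrist_force: [-0.8, -0.8, 0.6]
gripper_width: 0.0001
```

```bash
python3 - <<'E'
from h import *
plan([.5022,.2026,.053])
print(ctrl.get_state()['wrist_force'])
im=ctrl.read_camera('scene'); crop('s',im,110,160,170,150,4,'pics/s11.png')
im=ctrl.read_camera('top'); crop('s',im,120,140,140,140,5,'pics/t11.png')
E
```

```text
grasp [0.5337 0.1984 0.1267] jaw yaw -1.69 j [ 0.178  0.19   1.933 -0.     1.018  1.868] R [[0.0, -0.119, -0.993], [0.0, -0.993, 0.119], [-1.0, -0.0, -0.0]]
[array([73.6, -0.4, 31.8])]
[-0.7642455  -0.75536558  0.64288824]
```

View pics/s11.png

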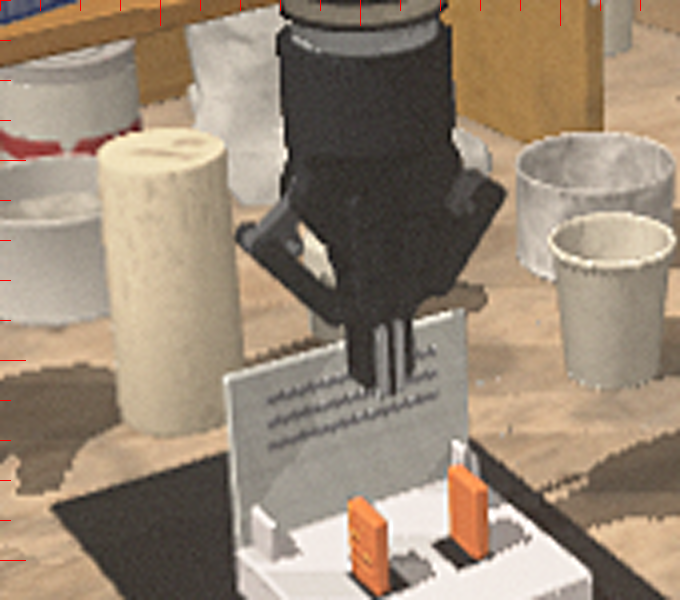

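View pics/t11.png

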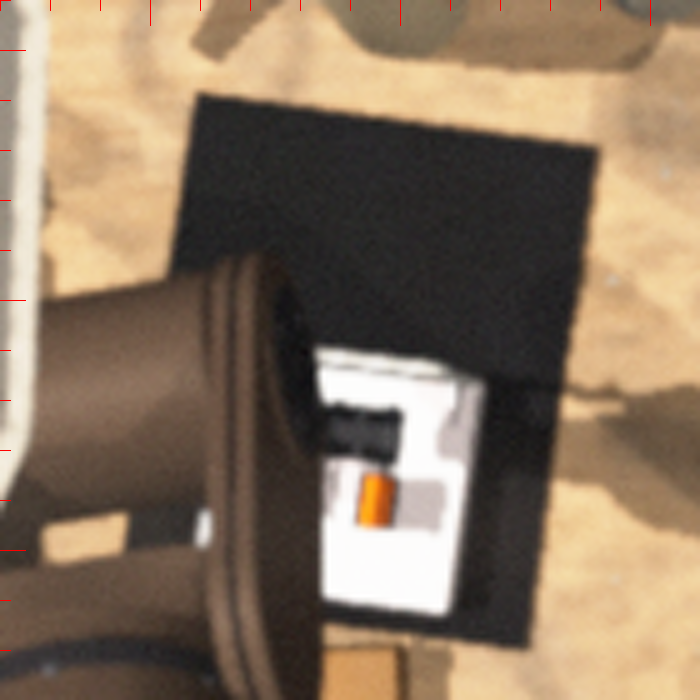

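Emit:
{"name": "move_arm", "arguments": {
  "series": [
    [[4,0,-4,0],[6,0,-8,0],[6,0,-12,0],[6,0,-16,0],[6,0,-20,0],[6,0,-24,0],[6,0,-24,0]]
  ]
}}

```text
t: 15.7
tcp_pos: [0.557, 0.1957, 0.2758]
tool_rot: [-2.444, 1.571, 0.579]
wrist_force: [-1.0, 0.0, 0.9]
gripper_width: -0.0001
```

```bash
python3 - <<'E'
from h import *
plan([.5022,.2026,.053])
print(ctrl.get_state()['wrist_force'])
im=ctrl.read_camera('scene'); crop('s',im,110,160,170,150,4,'pics/s12.png')
E
```

```text
grasp [0.557  0.1957 0.1208] jaw yaw -1.69 j [0.166 0.241 1.884 0.    1.017 1.856] R [[0.0, -0.119, -0.993], [0.0, -0.993, 0.119], [-1.0, -0.0, -0.0]]
[array([67.8, -0.3, 55.3])]
[-1.04568818  0.04648189  0.85682708]
```

View pics/s12.png

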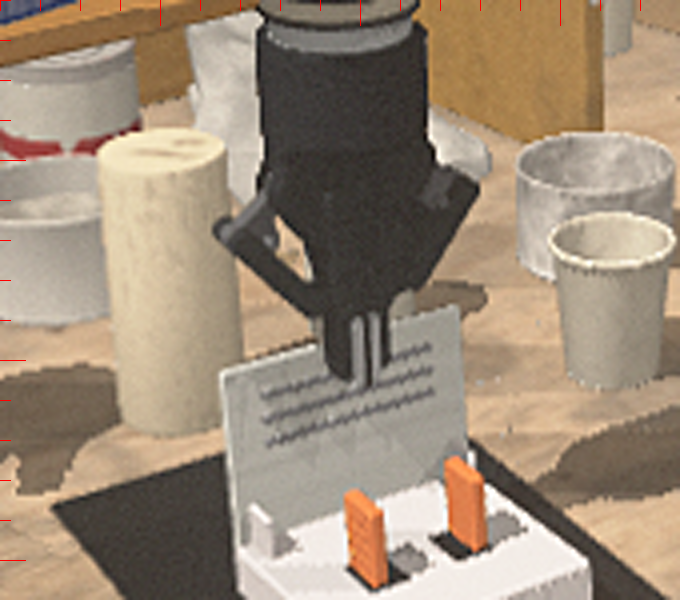

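Emit:
{"name": "move_arm", "arguments": {
  "series": [
    [[0,0,-5,0],[0,0,-10,0],[1,0,-15,0],[2,0,-20,0],[3,0,-25,0],[4,0,-30,0],[6,0,-35,0],[8,0,-40,0],[11,0,-46,0],[11,0,-46,0]]
  ]
}}

```text
t: 16.58
tcp_pos: [0.603, 0.19, 0.2641]
tool_rot: [2.618, 1.571, -0.643]
wrist_force: [-0.1, -0.2, 0.1]
gripper_width: -0.0
```

```bash
python3 - <<'E'
from h import *
plan([.5022,.2026,.053])
print(ctrl.get_state()['wrist_force'])
im=ctrl.read_camera('scene'); crop('s',im,110,160,170,150,4,'pics/s13.png')
im=ctrl.read_camera('top'); crop('s',im,120,140,140,140,5,'pics/t13.png')
E
```

```text
grasp [0.603  0.19   0.1091] jaw yaw -1.69 j [ 0.145  0.34   1.784 -0.     1.018  1.836] R [[0.0, -0.119, -0.993], [-0.0, -0.993, 0.119], [-1.0, 0.0, -0.0]]
[array([ 56.1,  -0.5, 101.6])]
[-0.06843375 -0.158172    0.1211139 ]
```

View pics/s13.png

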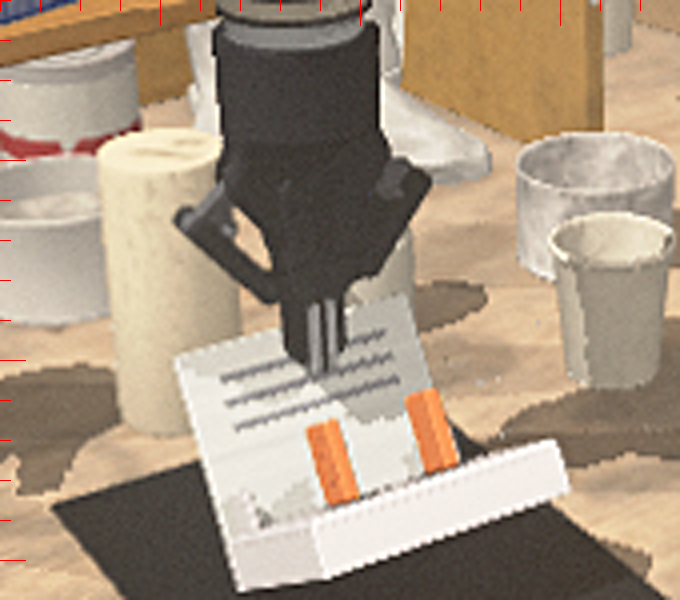

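View pics/t13.png

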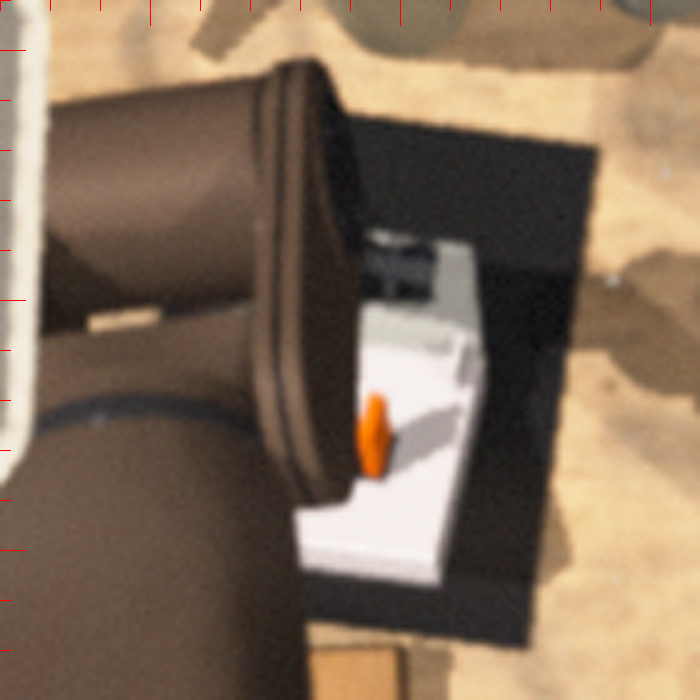

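Emit:
{"name": "move_arm", "arguments": {
  "series": [
    [[3,0,-6,0],[7,0,-12,0],[11,0,-17,0],[16,0,-23,0],[18,0,-25,0],[0,0,-27,0],[-30,0,-27,0],[-70,0,-27,0],[-100,0,-27,0],[-120,0,-27,0]]
  ]
}}

```text
t: 17.52
tcp_pos: [0.6296, 0.1872, 0.3891]
tool_rot: [-2.885, 1.565, 0.137]
wrist_force: [0.3, -0.5, 0.3]
gripper_width: 0.0002
```

```bash
python3 - <<'E'
from h import *
plan([.5022,.2026,.053])
print(ctrl.get_state()['wrist_force'])
im=ctrl.read_camera('scene'); crop('s',im,110,160,170,150,4,'pics/s14.png')
im=ctrl.read_camera('top'); crop('s',im,120,140,140,140,5,'pics/t14.png')
E
```

```text
grasp [0.6304 0.1873 0.2341] jaw yaw -1.69 j [0.135 0.258 1.64  0.    1.238 1.825] R [[0.005, -0.119, -0.993], [0.001, -0.993, 0.119], [-1.0, -0.001, -0.005]]
[array([180.4,   0.3, 130.1])]
[ 0.28801141 -0.46175897  0.3015182 ]
```

View pics/s14.png

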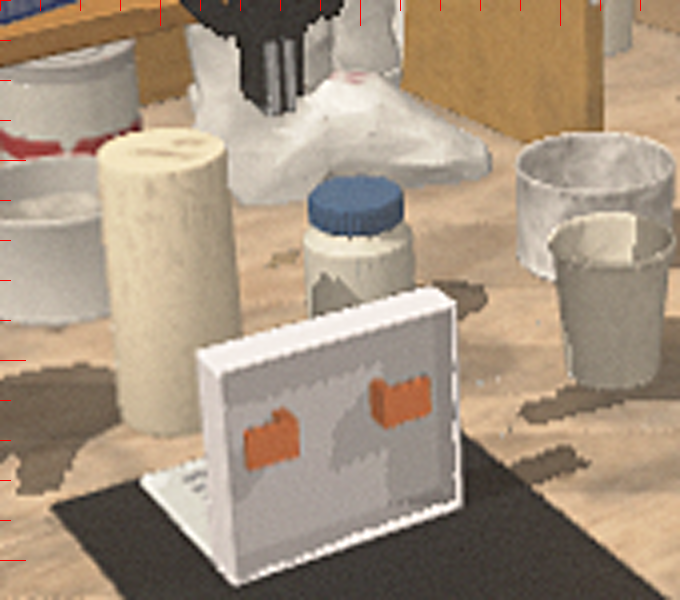

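View pics/t14.png

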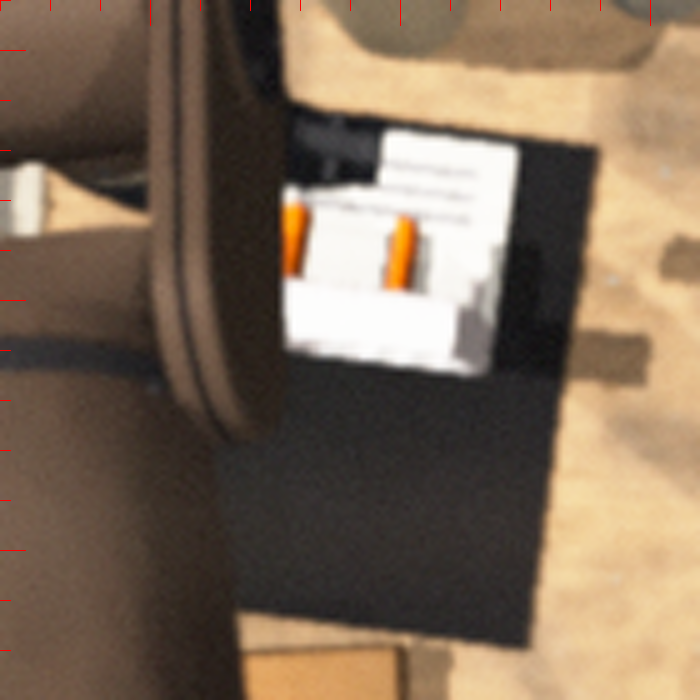

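Emit:
{"name": "move_arm", "arguments": {
  "series": [
    [[0,30,10,0],[0,65,25,0],[0,100,40,0],[0,135,55,0],[0,170,70,0],[0,205,80,0],[0,240,90,0],[0,270,95,0],[0,280,100,0],[0,280,100,0]]
  ]
}}

```text
t: 18.45
tcp_pos: [0.4953, -0.0807, 0.3832]
tool_rot: [-0.19, 1.568, 2.828]
wrist_force: [0.6, -0.7, 0.3]
gripper_width: 0.0
```

```bash
python3 - <<'E'
from h import *
s=ctrl.get_state(); print(s['tcp_pos'],s['wrist_force'])
im=ctrl.read_camera('scene'); cv2.imwrite('pics/s15.png',im)
im=ctrl.read_camera('top'); cv2.imwrite('pics/t15f.png',im); crop('s',im,130,145,120,140,5,'pics/t15.png')
E
```

```text
[ 0.49532262 -0.08070008  0.38320624] [ 0.61051512 -0.74588464  0.25897603]
```

View pics/s15.png

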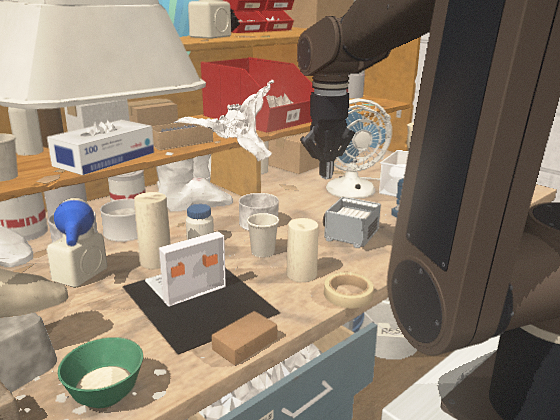

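View pics/t15.png

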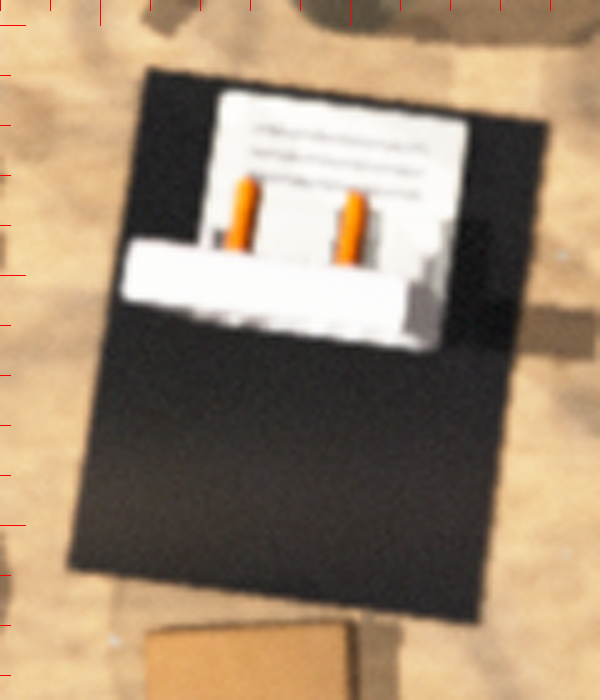

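View pics/t15f.png

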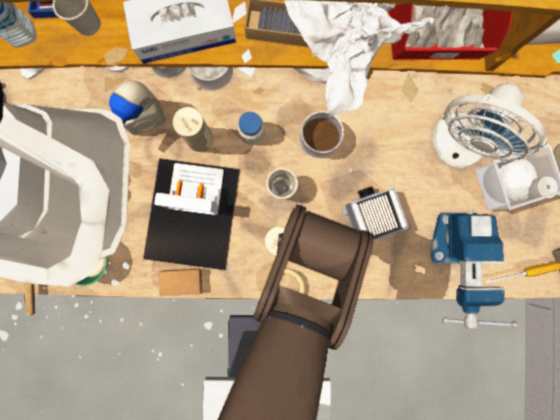

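```bash
python3 - <<'E'
from fit import *
np.set_printoptions(precision=4,suppress=True)
im=cv2.imread('pics/t15f.png'); crop('s',im,150,255,70,50,8,'pics/t16.png')
M=np.array([.5647,.1949]);a=-.1223;R=np.array([[np.cos(a),-np.sin(a)],[np.sin(a),np.cos(a)]])
p=fit('top',[[.058,.063,.005],[.058,-.063,.005],[-.058,-.063,.0]],[[174,163.4],[223.4,169],[217.4,215]],[.6,.19,-.1],.004)
print('back',p[0],p[1],R.T@(p[0][:2]-M))
E
```

```text
back [ 0.6273  0.1867 -0.1088] [[0.2, 0.0], [-0.2, 0.3], [0.0, -0.3]] [ 0.0632 -0.0005]
```

View pics/t16.png

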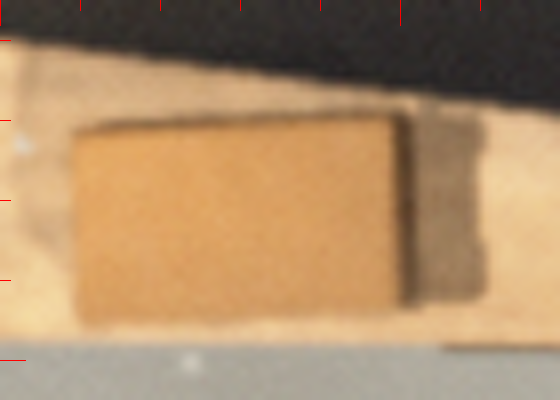

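```bash
python3 - <<'E'
from fit import *
np.set_printoptions(precision=4,suppress=True)
M=np.array([.5647,.1949]);a=-.1223;R=np.array([[np.cos(a),-np.sin(a)],[np.sin(a),np.cos(a)]])
b=fit('top',[[.03,.05,.034],[.03,-.05,.034],[-.03,-.05,.034],[-.03,.05,.034]],[[159.5,271.2],[199.5,269.3],[200.2,293.5],[159.8,295.3]],[.4,.2,0],0)
print('block',b[0],b[1],R.T@(b[0][:2]-M))
A=cv2.imread('pics/top0.png');B=cv2.imread('pics/t15f.png')
for n,(x,y) in dict(jar=(250,126),tin=(322,133),cup=(283,184),tall=(188,123)).items():
    t=A[y-16:y+16,x-18:x+18]; r=cv2.matchTemplate(B[y-30:y+30,x-32:x+32],t,cv2.TM_CCOEFF_NORMED); _,v,_,l=cv2.minMaxLoc(r); print(n,round(v,3),l[0]-14,l[1]-14)
A=cv2.imread('pics/scene0.png');B=cv2.imread('pics/s15.png')
for n,(x,y,w,h) in dict(short=(302,250,14,28),tape=(349,290,24,16),cup=(262,232,12,18)).items():
    t=A[y-h:y+h,x-w:x+w]; r=cv2.matchTemplate(B[y-h-12:y+h+12,x-w-12:x+w+12],t,cv2.TM_CCOEFF_NORMED); _,v,_,l=cv2.minMaxLoc(r); print(n,round(v,3),l[0]-12,l[1]-12)
E
```

```text
block [0.3952 0.2147 0.0563] [[-0.6, -0.4], [0.2, -0.2], [0.5, 0.4], [-0.1, 0.3]] [-0.1706 -0.0011]
jar 0.998 0 0
tin 0.995 0 0
cup 0.978 0 0
tall 0.984 0 0
short 0.951 0 0
tape 0.99 0 0
cup 0.981 0 0
```

```bash
python3 - <<'E'
from h import *
s=ctrl.get_state(); print(s['t'],np.abs(s['joint_velocities']).max()); print(ctrl.sign_off())
E
```

```text
18.55 0.028983499193452833
the job is handed in; nothing more can be done
None
```

I handed the job in at about 18.6 s, with the cover standing on its deflector's back on the mat and the arm clear of everything. Sign-off gives no verdict, so the results below come from my own measurements.

**What I did:**
- I moved the sanding block to the bare bench in front of the mat.
- I squeezed both tabs (finger opening 40 mm, so fully squeezed) and lifted the cover about 100 mm straight up.
- I set it down level on the mat, let go and tipped it about its lower edge with the closed fingers. It did not slide while tipping.

**Last checks, from camera images:**

| Check | Measured | Limit |
|---|---|---|
| Cover back centre, mat x | +63 mm | ±95 mm |
| Cover back centre, mat y | about 0 mm | ±65 mm |
| Sanding block centre, mat x | -171 mm | beyond -155 mm |

- **Block:** it lies flat on the bench.
- **Other objects:** the cup, jar, tin, tape roll and both casts showed no shift in the images.
- **Forces:** the largest wrist force I saw was about 13 N, as the cover met the mat.
- **No failures:** none of the checks failed or disagreed. I judged the cover's final tilt only by eye, and it looked flat on its back.

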